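Push the topping tray past its spring stop into the serving bay

TASK

The steel topping tray waits in the left bay of the low tray slide, held back by the spring stop pin in front of it. With the fingertips press the release paddle beside the slide right down, so that the pin sinks, and keep it down while you push the tray by its rear rim over the pin; then go on pushing until the tray is fully home against the end stop of the right bay and the pin has sprung up behind it. Push and press only: do not grip or lift the tray, leave the dish and the shaker standing on it, and disturb nothing else on the counter.

Things in the scene. Friction and masses are not known exactly. Their poses are not given: they have to be found in the camera images.
- tray_slide: Low steel tray slide, fixed, 228 mm across (x), y from -150 to +186 mm. Origin on the counter under the stop pin, z up. The tray travels along -y, from the open left (+y) waiting bay to the right (-y) serving bay, on slippery white strips (running level, z = 27 mm), between rails at x = +-107 to +-112 mm, 47 mm high, whose lips (in to x = +-99 mm) keep the tray from rising over 3 mm.
- stop_release (a joint): Pin and paddle are one sprung piece moving straight down. Value: m down; 0 = up, the pin stands 8 mm above the running level and blocks the tray either way; from 0.008 it is below the tray; 0.011 = lower limit. Spring 1.5 N at 0, 3 N right down; it rises again when let go. Once the tray lies over the pin, the tray keeps it down and the paddle may be let go.
- paddle (a point): Middle of the top of the release paddle, a ridged steel plate 38 (slide's x) by 80 mm (y) and 4 mm thick, outside the rail nearer the robot, at slide x = -137, y = +150 mm; top at z = 42 mm up, 31 mm right down. With the fingers spread across the slide, one can press it while the other stands behind the tray's rear rim, the rail between them and their tips 4 mm or more above the running level.
- pin_top (a point): Middle of the top of the round stop pin (14 mm diameter) at the slide's x = 0, y = 0; z = 35 mm when up. It moves down with the paddle.
- end_stop (a point): Middle of the inner face of the end stop, a wall across the right end of the slide, 44 mm high, at the slide's y = -144 mm; its two rubber bumpers stand out 2 mm, so the tray stops at y = -142 mm.
- steel_tray: Steel tray, loose, 0.25 kg, 130 x 210 x 15 mm. Origin: centre of its underside, z up. Its x (short side) points along the slide's +y: rear rim at x = +66 mm, front rim at -66 mm; its y runs across the slide. The rim leans outward. At the start its origin is at slide y = +75 to +82 mm, just short of the pin; fully home at about y = -75 mm, rear rim just past the pin.
- topping_dish: Yellow cheese-shaped ceramic dish, loose, standing on the tray, 71 x 94 x 47 mm, 0.2 kg. Origin at the centre of its underside, 4.5 mm above the tray's origin. It rides along.
- shaker: Clear shaker with a grey cap, loose, standing on the tray, 44 mm diameter, 90 mm tall, 0.1 kg. Origin at the centre of its underside, z up. It rides along and tips if the tray is jerked or it is struck.
- felt_pen: Bystander: marker pen 154 mm long, 20 mm thick, lying loose on the counter right of the slide, its length pointing away from the robot. Origin at its middle, underside.
- tall_cups: Bystander: tall stack of inverted paper cups, 94 mm diameter, 298 mm tall, loose on the counter right of the slide. Origin at the centre of its underside.

How it is judged (in metres and radians):
On the way, in this order (a step that is already met when the one before it is completed fails the run):
1. the paddle is pressed down, pin sunk, with the tray still in the left bay (value of joint stop_release above 0.0075 m and y of steel_tray in the frame of tray_slide above 0.064 m), for 0.1 s.
2. the tray's front rim is over the sunken pin (value of joint stop_release above 0.0065 m and y of steel_tray in the frame of tray_slide below 0.06 m), for 0.05 s.
At the end, for the whole second after the job is handed in: The tray lies flat and still in the right bay, within about 5 mm of the end stop and square to the slide, the stop pin is up behind it (joint under 0.002), and the dish and the shaker stand upright on the tray (y of steel_tray in the frame of tray_slide between -0.09 and -0.0705 m and z of steel_tray in the frame of tray_slide between 0.022 and 0.033 m and angle between the x axis of steel_tray and the y axis of tray_slide, either way round below 0.06 rad and value of joint stop_release below 0.002 m and linear speed of steel_tray below 0.01 m/s and angle between each of topping_dish, shaker's own z axis and vertical below 0.2 rad and horizontal distance between each of topping_dish, shaker and steel_tray below 0.085 m and z of each of topping_dish, shaker in the frame of steel_tray below 0.015 m); the robot touches nothing.
It fails at once if the tray is lifted (10 mm) or tipped (z of steel_tray in the frame of tray_slide above 0.037 m or angle between steel_tray's own z axis and vertical above 0.15 rad).
It fails at once if the dish or the shaker is lifted (20 mm above its place) or tipped over (z of any of topping_dish, shaker in the frame of tray_slide above 0.052 m or angle between any of topping_dish, shaker's own z axis and vertical above 0.4 rad).
It fails at once if a bystander is moved by 20 mm or more (distance of any of felt_pen, tall_cups from where it was at the start of the episode above 0.02 m).
It also fails if it takes over 42 s, if anything falls off the work surface, if the arm or the gripper's body presses on something with over 40 N, if the wrist force passes 120 N, or if a joint passes its speed limit or range.

ROBOT

A 6-joint arm with a two-finger parallel gripper is mounted at the origin on a cart in front of the work surface, level with it; the furniture and walls round the work are solid. World frame = base frame: x ahead of the robot, y to its left, z up, the work surface at z = 0. Lengths are in m, angles in degrees, forces in N, time in s.
With the tool pointing down it reaches from about 0.3 to 0.75 m from the base axis. Payload 8.5 kg.
Tool frame: the origin (TCP) lies on the centre line of the jaws, within the pads' length; the fingertips stand 11 mm ahead of it and the grasp point (between the pads) lies 8 mm behind it; z points along the fingers, y is the line along which they close (so a half turn about z gives the same grasp; the last joint's range is limited). The gripper opens to 85 mm and grips with 20 to 120 N. Pads are 22 mm wide; open, the fingers measure 114 mm over their backs; the gripper's body (76 mm by 85 mm) begins 54 mm behind the grasp point. The pads swing forward as they close: fully open they stand 13 mm farther back than shut.
Start: joints at [54.758, 21.807, 74.336, -0, 83.858, -12.336], TCP at [0.214, 0.507, 0.242] pointing down, gripper open.
Joint ranges: [-178.18, 178.18], [-50.72, 133.34], [12.68, 142.11], [-81.47, 261.47], [9.98, 163.14], [-165.26, 165.26]. Speed limits (degrees/s): [136.94, 136.94, 180, 180, 180, 180].

INTERFACE

Orientations are given as a 3x3 rotation matrix whose columns are the frame's x, y, z axes.
In Python, from rig import env gives the robot as it stands.
- The arm moves only by the shell command python3 nudge.py 'ROWS' [FORCE]. ROWS is 1 to 10 rows, one to a line, with the numbers parted by spaces; each row has 5 numbers: dx, dy, dz in m, then a turn about the tool's z in degrees, then the finger opening in m; each row shifts and turns the commanded pose from where the row before left it, along the tool's axes as they then stand; what a row does not reach is not made up. A row lasts 1/10 s, in which the tool goes at most 0.05 m and 8.59 degrees, less where a joint would pass 70% of its speed; a pose out of reach is approached as far as the arm can. The fingers move at their own pace and stop on an object; FORCE is the grip in N (left out, the last holds). Time passes only in rows, so rows that do not move let the fingers close. It prints the time, the measured TCP pose, the force, the opening and the grip force at its end. Input that does not fit is refused with a message, and nothing moves.
- env.observe(): the state, without advancing time (a new reading comes with each control period).
- env.get_image(name): name is "scene" or "side" or "wrist"; returns a dict with "pixels" (400x640x3 uint8, red, green, blue), "K" (3x3 intrinsics, pixels), "distortion" ([k1, k2, p1, p2, k3] as OpenCV has them; the pictures are not rectified), "extrinsics" (4x4, takes a point from world to camera coordinates). Camera axes: x right, y down, z forward; pixel columns grow to the right and rows downward; lengths in m; the calibration is good to about 2 mm. A picture is of the moment at which its call begins. There is no depth.
- env.close_job(): hands the job in; it is judged then, once.
The state is a dict: "time_s": time; "q": joint angles; "qvel": joint speeds; "joint_efforts": joint torques, N m; "position": TCP position; "tool_rot": TCP orientation; "ft_force": force on the tool from outside, world axes, zero at the start; "wrist_torque": the same for the moment, N m; "grip_width": finger opening in m; "gripper_force": force on a finger pad.
Only numpy, scipy, OpenCV 4.12 (cv2) and the standard library are available. Lean on these libraries where they do the work, as an engineer would, in place of code of your own. Each camera call takes 0.05 s, during which the arm holds its last target. There are 200 camera calls.

## Working session

There is one attempt and no reset: what is moved stays moved. The work goes in short steps, Python scripts to look and compute and a shell command to move; the robot and the scene stay as the last step left them, time stands still between calls to the robot, and variables do not carry over. Pictures are saved under pics/ and viewed, at most 14 in all, crops included, and the job is handed in when it is done.

```bash
mkdir -p pics; ls
python3 - <<'E'
from rig import env
import cv2,numpy as np
for n in ("scene","side","wrist"):
    d=env.get_image(n); cv2.imwrite(f"pics/{n}0.png",d["pixels"][:,:,::-1]); np.savez(f"{n}0.npz",**d)
    E=d["extrinsics"]; print(n,-E[:3,:3].T@E[:3,3],d["K"].ravel(),d["distortion"])
o=env.observe();print(o["position"],o["tool_rot"],o["ft_force"],o["grip_width"],o["time_s"])
E
```

```text
nudge.py
pics
rig.py
scene [ 0.25382744 -0.73305992  0.53762621] [376.29719197   0.         315.59303874   0.         376.29719197
 199.67869909   0.           0.           1.        ] [0.00636105 0.         0.         0.         0.        ]
side [0.48715951 0.5837661  0.57173981] [361.18552306   0.         317.14011663   0.         361.18552306
 200.91915039   0.           0.           1.        ] [-0.02036245  0.          0.          0.          0.        ]
wrist [0.14918669 0.5347368  0.37371046] [321.63059309   0.         317.85315163   0.         321.63059309
 196.59480221   0.           0.           1.        ] [-0.05653444  0.          0.          0.          0.        ]
[0.21394318 0.5064464  0.24186663] [[-9.21127361e-01  3.89260737e-01 -6.81269755e-04]
 [ 3.89261232e-01  9.21126974e-01 -8.89856000e-04]
 [ 2.81149945e-04 -1.08486261e-03 -9.99999372e-01]] [-0.52307203  0.29624086 -0.8219304 ] 0.08558648586629586 0.15
```

View pics/scene0.png

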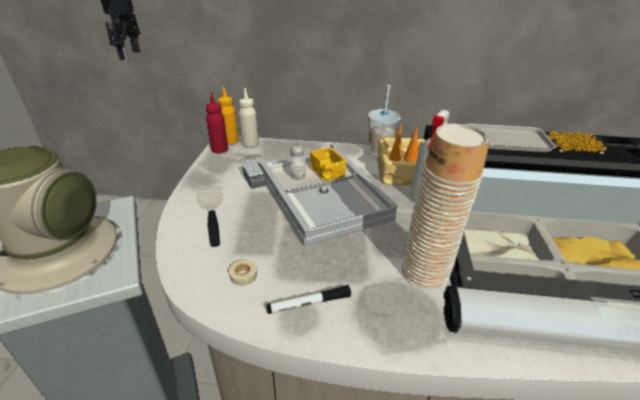

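View pics/side0.png

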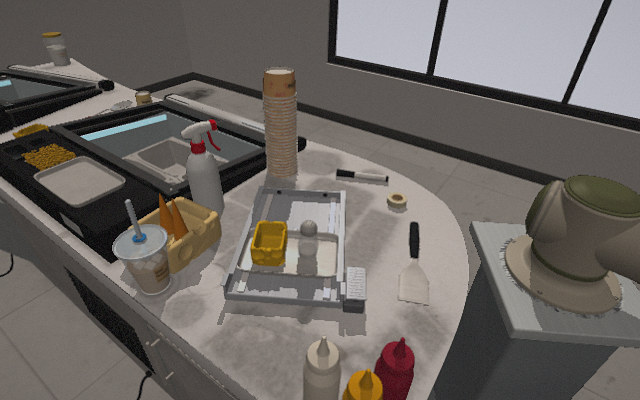

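View pics/wrist0.png

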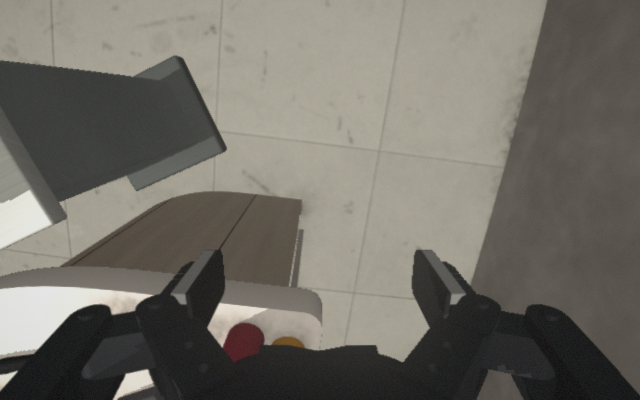

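The scene view shows the slide with its right end stop around (305,240)-(395,210) and the paddle at (254,172). The side view shows the rail top ends at about (228,300), (345,303), (346,192) and (262,188), with the paddle at (356,283), the shaker at (308,235), the dish at (268,243) and three bottles behind the slide. The wrist does not see the slide yet.

```bash
cat > h.py <<'E'
import numpy as np,cv2
def ray(d,p):
    K,D,E=d["K"],d["distortion"],d["extrinsics"]
    u=cv2.undistortPoints(np.array([[p]],float),K,D)[0,0]
    R,t=E[:3,:3],E[:3,3]
    return -R.T@t,R.T@np.array([u[0],u[1],1.])
def onz(d,p,z):
    c,v=ray(d,p); return c+v*(z-c[2])/v[2]
def tri(ds,ps):
    A=np.zeros((3,3));b=np.zeros(3)
    for d,p in zip(ds,ps):
        c,v=ray(d,p);v=v/np.linalg.norm(v);P=np.eye(3)-np.outer(v,v);A+=P;b+=P@c
    return np.linalg.solve(A,b)
def proj(d,X):
    E=d["extrinsics"]; return cv2.projectPoints(np.array([X],float),cv2.Rodrigues(E[:3,:3])[0],E[:3,3],d["K"],d["distortion"])[0][0,0]
E
python3 - <<'E'
from h import *
d=np.load("side0.npz");s=np.load("scene0.npz")
for n,p,z in [("rl",(228,300),.047),("rr",(345,300),.047),("fr",(346,192),.047),("fl",(262,188),.047),("pad",(356,283),.042)]: print(n,onz(d,p,z).round(3))
print(tri((d,s),((356,283),(254,172))).round(3))
a=d["pixels"][170:340,200:400];b=s["pixels"][130:250,230:410]
cv2.imwrite("pics/c0.png",np.vstack([cv2.resize(a,(600,300*17//20))[:,:,::-1],cv2.resize(b,(600,340))[:,:,::-1]]))
E
```

```text
rl [0.672 0.187 0.047]
rr [0.465 0.164 0.047]
fr [ 0.472 -0.175  0.047]
fl [ 0.687 -0.167  0.047]
pad [0.445 0.118 0.042]
[0.446 0.106 0.029]
```

View pics/c0.png

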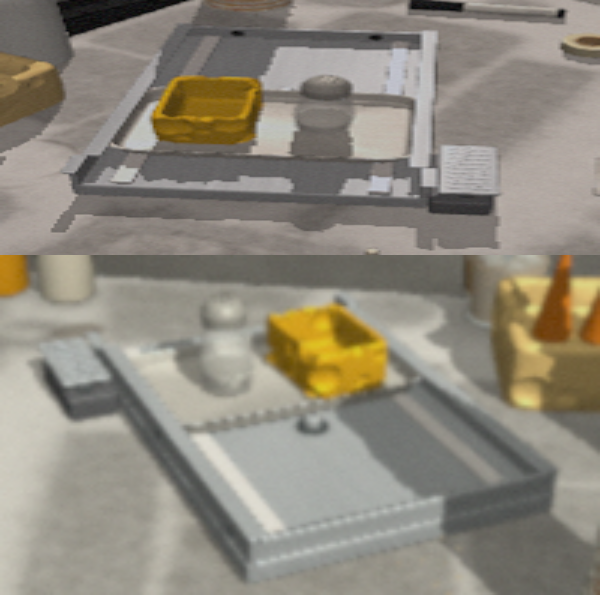

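The crop shows the paddle at the near rail's rear end, the pin just ahead of the tray's front rim, and the shaker near mid-tray. I'll check the heights of the bottles and cups before moving.

```bash
python3 - <<'E'
from h import *
d=np.load("side0.npz");s=np.load("scene0.npz")
for n,a,b in [("white tip",(323,340),(248,90)),("red tip",(399,340),(212,94)),("shaker cap",(309,226),(297,148)),("spray",(205,125),(443,113)),("cup top",(281,70),(462,133)),("pin?",(309,215),(324,188))]: print(n,tri((d,s),(a,b)).round(3))
E
python3 nudge.py '0 0 -0.015 8.1 0.085
0 0 -0.015 8.1 0.085
0 0 -0.015 8.1 0.085
0 0 -0.015 8.1 0.085
0 0 -0.01 8.1 0.085
0 0 0 8.1 0.085
0 0 0 8.1 0.085
0 0 0 8.1 0.085
0 0 0 0 0.085'
```

```text
white tip [0.499 0.325 0.169]
red tip [0.401 0.319 0.173]
shaker cap [0.544 0.042 0.11 ]
spray [ 0.802 -0.145  0.229]
cup top [ 0.661 -0.345  0.296]
pin? [ 0.562 -0.068  0.053]
time_s: 1.05
position: [0.214, 0.5065, 0.3121]
tool_rot: [[-0.039, 0.999, -0.0], [0.999, 0.039, -0.001], [-0.0, -0.0, -1.0]]
ft_force: [-0.4, 0.2, 0.5]
grip_width: 0.0848
gripper_force: 0.0
```

```bash
python3 nudge.py '-0.03 0.025 0 0 0.085
-0.035 0.03 0 0 0.085
-0.035 0.03 0 0 0.085
-0.035 0.03 0 0 0.085
-0.035 0.03 0 0 0.085
-0.035 0.03 0 0 0.085
-0.035 0.03 0 0 0.085
-0.035 0.03 0 0 0.085
-0.035 0.03 0 0 0.085
-0.035 0.015 0 0 0.085' && python3 nudge.py '-0.04 0 0 0 0.085
-0.04 0 0 0 0.085
-0.04 0 0 0 0.085
-0.04 0 0 0 0.085
-0.04 0 0 0 0.085
-0.04 0 0 0 0.085
-0.02 0 0 0 0.085
0 0 0 0 0.085
0 0 0 0 0.085'
python3 - <<'E'
from rig import env
import cv2,numpy as np
d=env.get_image("wrist"); cv2.imwrite("pics/w1.png",d["pixels"][:,:,::-1]); np.savez("w1.npz",**d)
E
```

```text
time_s: 2.05
position: [0.5094, 0.1712, 0.3117]
tool_rot: [[-0.044, 0.999, -0.0], [0.999, 0.044, -0.0], [-0.0, -0.0, -1.0]]
ft_force: [-0.6, 0.4, -1.1]
grip_width: 0.0848
gripper_force: 0.0
time_s: 2.95
position: [0.518, -0.0866, 0.3122]
tool_rot: [[-0.042, 0.999, -0.0], [0.999, 0.042, 0.0], [0.0, -0.0, -1.0]]
ft_force: [0.8, 0.6, -0.3]
grip_width: 0.085
gripper_force: 0.0
```

View pics/w1.png

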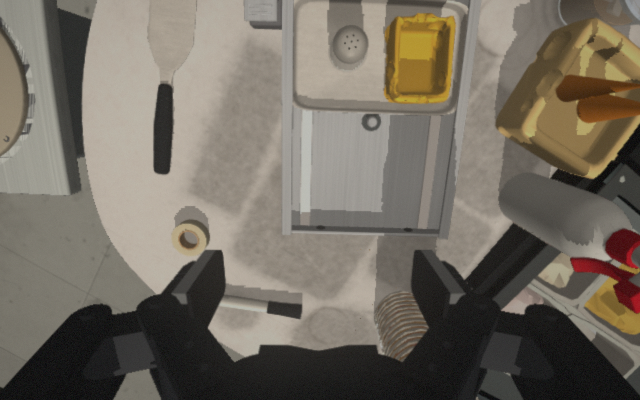

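The wrist view shows the pin at (371,122), the end stop from (283,233) to (448,237), the shaker cap at (350,45) and the dish at (420,58). The slide's rear is out of frame, so I'll shift back and take a second wrist view.

```bash
python3 nudge.py '0.04 0 0 0 0.085
0.04 0 0 0 0.085
0.04 0 0 0 0.085
0.015 0 0 0 0.085
0 0 0 0 0.085
0 0 0 0 0.085'
python3 - <<'E'
from rig import env
import cv2,numpy as np
d=env.get_image("wrist"); np.savez("w2.npz",**d)
cv2.imwrite("pics/w2.png",cv2.resize(d["pixels"][:,200:520,::-1],(480*320//400*2,480*400//400*1*5//4)) )
E
```

```text
time_s: 3.6
position: [0.5126, 0.0483, 0.3124]
tool_rot: [[-0.042, 0.999, 0.0], [0.999, 0.042, -0.0], [-0.0, 0.0, -1.0]]
ft_force: [-0.5, -0.4, -0.5]
grip_width: 0.0849
gripper_force: 0.0
```

View pics/w2.png

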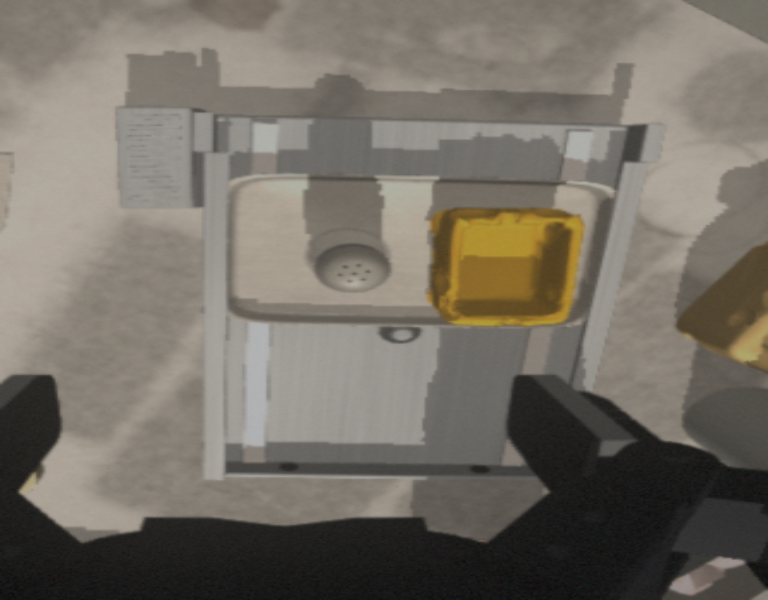

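In this view (mapped back to full pixels) the paddle's corners are about (249,71)-(280,138), the pin top is at (367.5,223), the bumpers are at (320,311) and (400,312), the shaker cap is at (347,180) and the tray's rear rim is at v≈120.

Run:
```python
from h import *
a=np.load("w1.npz");b=np.load("w2.npz");d=np.load("side0.npz")
def px(X,Y): return (200+X/2.4,Y/1.5)
print("pin",tri((a,b),((371,121),px(402,334))).round(4), onz(b,px(402,334),.035).round(4), onz(a,(371,121),.035).round(4))
print("bumpL",tri((a,b),((321,228),px(289,466))).round(4),"bumpR",tri((a,b),((406,230),px(480,468))).round(4))
for n,p,z in [("railtop",px(205,152),.047),("railbot",px(204,478),.047),("padA",px(118,107),.042),("padB",px(192,107),.042),("padC",px(192,207),.042),("padD",px(118,207),.042),("rimL",px(255,176),.042),("rimR",px(590,182),.042),("frimL",px(255,322),.042),("endL",px(226,476),.044),("endR",px(545,478),.044)]: print(n,onz(b,p,z).round(4))
print("rail w1 top",onz(a,(292,20),.047),onz(a,(284,233),.047))
g=[c["pixels"][:,:,:].mean(2) for c in (a,b)]
# edge columns: paddle/rail vertical & rim rows via gradient
im=cv2.GaussianBlur(b["pixels"],(3,3),0).mean(2) if False else b["pixels"].astype(float).mean(2)
for u in (300,310,330,370,400,430): print(u,im[108:130,u].round().astype(int))
print("sh cap",tri((a,b),((350,45),px(352,272))).round(4))
print("paddle tri side/w2",tri((d,b),((356.5,283),px(155,157))).round(4))
```

```text
pin [ 0.5836 -0.0334  0.0363] [ 0.5847 -0.0339  0.035 ] [ 0.5831 -0.0335  0.035 ]
bumpL [ 0.527 -0.181  0.029] bumpR [ 0.6471 -0.1798  0.0281]
railtop [0.4722 0.1204 0.047 ]
railbot [ 0.475 -0.184  0.047]
padA [0.4283 0.1533 0.042 ]
padB [0.4648 0.1545 0.042 ]
padC [0.4656 0.0762 0.042 ]
padD [0.4273 0.0748 0.042 ]
rimL [0.4974 0.1025 0.042 ]
rimR [0.6695 0.1054 0.042 ]
frimL [ 0.5012 -0.0232  0.042 ]
endL [ 0.4882 -0.1833  0.044 ]
endR [ 0.6852 -0.1792  0.044 ]
rail w1 top [0.48329375 0.07514296 0.047     ] [ 0.47772955 -0.18296247  0.047     ]
300 [106 108 109 106 106 108 107 107 108 114 143 163 153 137 132 129 131 140
 146 149 148 150]
310 [133 131 131 129 131 131 129 122 148 163 145 132 148 165 166 169 168 167
 165 166 162 161]
330 [106 108 108 108 107 108 107 105 103  92  74  81  97 104 108 109 106 107
 107 105 107 108]
370 [108 106 107 107 107 105 106 104 106 137 159 142 137 156 168 171 170 170
 169 168 169 170]
400 [109 110 111 109 110 109 110 110 109 107 101  97  79  75  91 104 105 108
 107 107 108 109]
430 [114 111 107 111 110 106 109 108 109 107 105 100 101  87  69  77  97 107
 106 107 110 112]
sh cap [0.5447 0.0407 0.1109]
paddle tri side/w2 [0.4448 0.1154 0.0384]
```

```bash
python3 nudge.py '0.042 -0.008 0 1.6 0.085
0.04 0 0 0 0.085
0 0 0.04 0 0.085
0 0 0.045 0 0.085
0 0 0.045 0 0.085
0 0 0.045 0 0.085
0 0 0.03 0 0.085
0 0 0.02 0 0.085
0 0 0 0 0.085
0 0 0 0 0.085'
python3 - <<'E'
from rig import env
import cv2,numpy as np
s=env.get_image("side");w=env.get_image("wrist"); np.savez("w3.npz",**w); np.savez("s3.npz",**s)
o=env.observe();print(o["position"],o["tool_rot"][:,0],o["ft_force"])
a=cv2.resize(s["pixels"][150:350,200:400],(560,560))[:,:,::-1]
cv2.imwrite("pics/s3.png",a)
E
```

```text
time_s: 4.65
position: [0.5031, 0.1291, 0.0879]
tool_rot: [[-0.011, 1.0, 0.0], [1.0, 0.011, -0.0], [-0.0, 0.0, -1.0]]
ft_force: [0.1, -0.6, -0.4]
grip_width: 0.0849
gripper_force: 0.0
[0.50338612 0.12942177 0.08866171] [-1.15829072e-02  9.99932915e-01 -2.80800220e-05] [-0.4734451  0.1406368 -0.4280714]
```

View pics/s3.png

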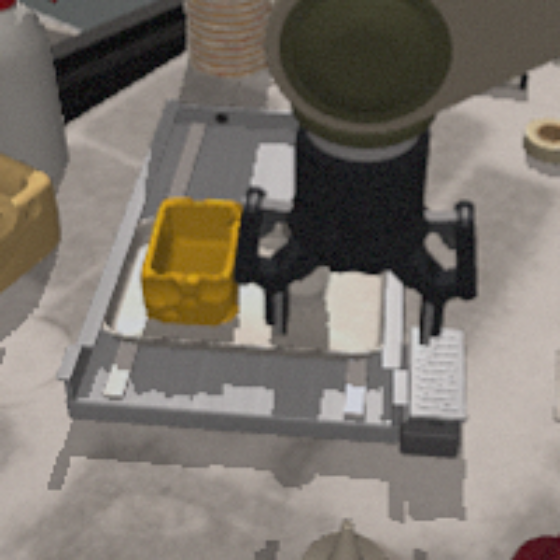

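The side view shows the near fingertip at (354,271) just above the paddle and the far fingertip at (299,269) over the tray's rear part, before descent. I'll get the tip height from these.

```bash
python3 - <<'E'
from h import *
d=np.load("s3.npz")
for p in ((353.6,271.4),(298.9,269)):
    for y in (.129,.140):
        c,v=ray(d,p); print((c+v*(y-c[1])/v[1]).round(4))
E
python3 nudge.py '0 0 0.01 0 0.085
0 0 0.01 0 0.085
0 0 0.005 0 0.085
0 0 0 0 0.085
0 0 0 0 0.085'
```

```text
[0.4527 0.129  0.0845]
[0.4536 0.14   0.0963]
[0.5523 0.129  0.0792]
[0.5507 0.14   0.0911]
time_s: 5.25
position: [0.5025, 0.1299, 0.0622]
tool_rot: [[-0.012, 1.0, -0.0], [1.0, 0.012, -0.0], [-0.0, -0.0, -1.0]]
ft_force: [-0.5, -1.4, 0.5]
grip_width: 0.0845
gripper_force: 0.0
```

```bash
python3 nudge.py '0 0 0.008 0 0.085
0 0 0.006 0 0.085
0 0 0 0 0.085
0 0 0 0 0.085'|sed -n 2,4p; python3 nudge.py '0 0 0.004 0 0.085
0 0 0.003 0 0.085
0 0 0 0 0.085
0 0 0 0 0.085'|sed -n 2,4p;python3 - <<'E'
from rig import env
import cv2,numpy as np
s=env.get_image("side");np.savez("s4.npz",**s)
f=[]
for i in range(6): env.get_image("side"); f.append(env.observe()["ft_force"])
print(np.mean(f,0),np.std(f,0))
cv2.imwrite("pics/s4.png",cv2.resize(s["pixels"][230:330,270:390],(720,600))[:,:,::-1])
E
```

```text
position: [0.5024, 0.1298, 0.0481]
tool_rot: [[-0.012, 1.0, -0.0], [1.0, 0.012, -0.0], [-0.0, -0.0, -1.0]]
ft_force: [0.5, -0.4, 0.2]
position: [0.5025, 0.1298, 0.0413]
tool_rot: [[-0.012, 1.0, -0.0], [1.0, 0.012, -0.0], [-0.0, -0.0, -1.0]]
ft_force: [-1.1, -0.8, 0.1]
[-0.3273714  -0.07122837  0.00345007] [0.24562096 0.51982593 0.57154743]
```

View pics/s4.png

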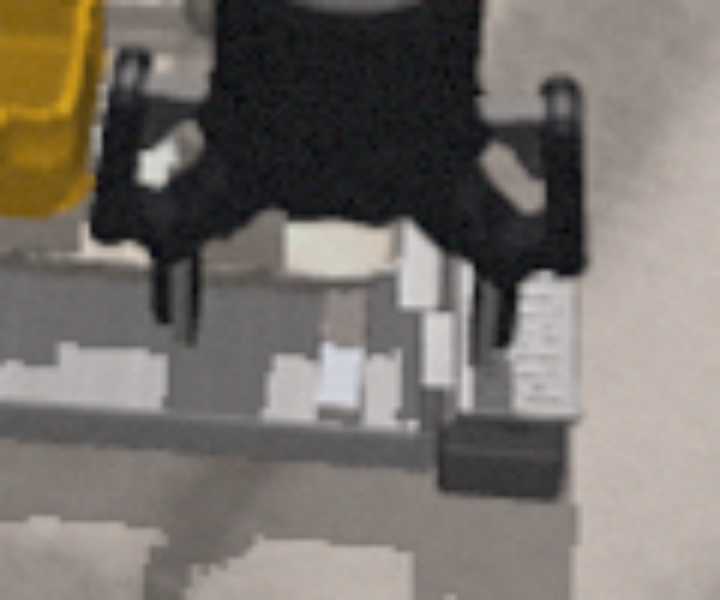

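Both tips are now behind the rear rim. The near tip (500,345 in the crop) hangs just over the paddle and there is no contact force yet, so I'll press on in small steps.

```bash
cat > f.py <<'E'
from rig import env
import numpy as np
f=[];t=[]
for i in range(6): env.get_image("side"); o=env.observe(); f.append(o["ft_force"]);t.append(o["wrist_torque"])
print(o["time_s"],o["position"].round(4),np.mean(f,0).round(2),np.mean(t,0).round(3))
E
python3 nudge.py '0 0 0.004 0 0.085
0 0 0 0 0.085'>/dev/null; python3 f.py; python3 nudge.py '0 0 0.004 0 0.085
0 0 0 0 0.085'>/dev/null; python3 f.py;python3 nudge.py '0 0 0.002 0 0.085
0 0 0 0 0.085'>/dev/null; python3 f.py
```

```text
6.9 [0.5026 0.1298 0.0374] [0.88 0.01 1.92] [ 0.017 -0.    -0.015]
7.4 [0.5025 0.1298 0.0334] [0.96 0.31 2.64] [ 0.012 -0.017 -0.013]
7.9 [0.5025 0.1298 0.0314] [ 0.69 -0.05  3.  ] [-0.03  -0.01  -0.015]
```

```bash
python3 nudge.py '0 0 0.001 0 0.085
0 0 0 0 0.085'>/dev/null; python3 f.py; python3 nudge.py '0 0 0.001 0 0.085
0 0 0 0 0.085'>/dev/null; python3 f.py
python3 - <<'E'
from rig import env
import cv2,numpy as np
s=env.get_image("side");c=env.get_image("scene");np.savez("s5.npz",**s)
a=cv2.resize(s["pixels"][230:330,270:390],(720,600))[:,:,::-1]
b=cv2.resize(c["pixels"][140:220,230:350],(720,480))[:,:,::-1]
cv2.imwrite("pics/s5.png",cv2.resize(np.vstack([a,b]),(400,600)))
E
```

```text
8.4 [0.5025 0.1298 0.0303] [ 0.95 -0.08  2.76] [-0.01  -0.032 -0.007]
8.9 [0.5025 0.1298 0.0293] [1.72 0.28 3.15] [-0.006 -0.062 -0.017]
```

View pics/s5.png

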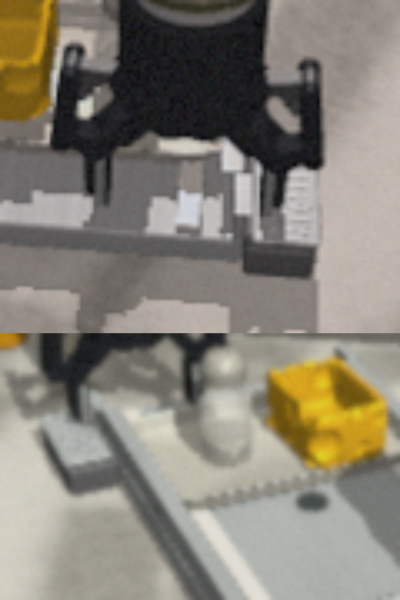

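The scene crop shows the pin now as a flat dark disc at (313,500), so it has sunk. The paddle is down and the shaker is clear of the gripper. Now I'll push gently.

```bash
python3 nudge.py '-0.003 0 0 0 0.085
-0.003 0 0 0 0.085
-0.003 0 0 0 0.085
-0.003 0 0 0 0.085
-0.002 0 0 0 0.085
-0.002 0 0 0 0.085
-0.002 0 0 0 0.085
-0.003 0 0 0 0.085
-0.003 0 0 0 0.085
-0.003 0 0 0 0.085'; python3 f.py; python3 nudge.py '-0.002 0 0 0 0.085
-0.003 0 0 0 0.085
-0.003 0 0 0 0.085
-0.003 0 0 0 0.085
-0.003 0 0 0 0.085
-0.003 0 0 0 0.085
-0.003 0 0 0 0.085
-0.003 0 0 0 0.085
-0.002 0 0 0 0.085
-0.001 0 0 0 0.085'; python3 f.py;  python3 - <<'E'
from rig import env
import cv2,numpy as np
s=env.get_image("side");c=env.get_image("scene")
a=cv2.resize(s["pixels"][180:330,220:390],(680,600))[:,:,::-1]
b=cv2.resize(c["pixels"][140:240,230:400],(680,400))[:,:,::-1]
cv2.imwrite("pics/s6.png",cv2.resize(np.vstack([a,b]),(400,600)))
E
```

```text
time_s: 10.0
position: [0.5027, 0.1026, 0.0293]
tool_rot: [[-0.012, 1.0, -0.0], [1.0, 0.012, 0.0], [0.0, -0.0, -1.0]]
ft_force: [-1.6, 4.9, 3.5]
grip_width: 0.0851
gripper_force: 2.7
10.3 [0.5028 0.1024 0.0293] [-1.67 -0.42  3.09] [-0.034  0.395  0.05 ]
time_s: 11.3
position: [0.5031, 0.0766, 0.0293]
tool_rot: [[-0.012, 1.0, -0.0], [1.0, 0.012, -0.0], [-0.0, -0.0, -1.0]]
ft_force: [-1.8, 3.6, 2.6]
grip_width: 0.0851
gripper_force: 2.5
11.6 [0.5032 0.0766 0.0293] [-0.96  1.08  2.96] [0.232 0.331 0.045]
```

View pics/s6.png

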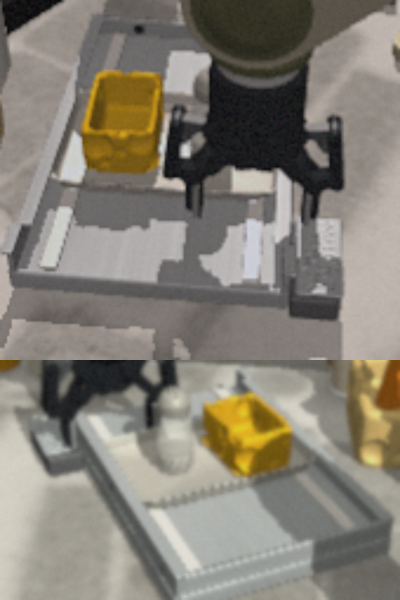

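The tray's front rim has passed over the pin, and both the dish and the shaker are upright. I'll keep pushing.

```bash
python3 nudge.py '-0.002 -0.001 0 0 0.085
-0.003 0 0 0 0.085
-0.004 0 0 0 0.085
-0.004 0 0 0 0.085
-0.004 0 0 0 0.085
-0.004 0 0 0 0.085
-0.004 0 0 0 0.085
-0.004 0 0 0 0.085
-0.004 0 0 0 0.085
-0.004 0 0 0 0.085'; python3 nudge.py '-0.004 0 0 0 0.085
-0.004 0 0 0 0.085
-0.004 0 0 0 0.085
-0.004 0 0 0 0.085
-0.004 0 0 0 0.085
-0.004 0 0 0 0.085
-0.004 0 0 0 0.085
-0.004 0 0 0 0.085
-0.004 0 0 0 0.085
-0.003 0 0 0 0.085';python3 nudge.py '-0.003 0 0 0 0.085
-0.003 0 0 0 0.085
-0.003 0 0 0 0.085
-0.003 0 0 0 0.085
-0.003 0 0 0 0.085
-0.003 0 0 0 0.085
-0.002 0 0 0 0.085
-0.002 0 0 0 0.085
0 0 0 0 0.085'; python3 f.py
```

```text
time_s: 12.7
position: [0.5025, 0.0395, 0.0293]
tool_rot: [[-0.012, 1.0, -0.0], [1.0, 0.012, -0.0], [-0.0, -0.0, -1.0]]
ft_force: [-0.5, 2.4, -0.0]
grip_width: 0.085
gripper_force: 1.1
time_s: 13.7
position: [0.5031, 0.0005, 0.0293]
tool_rot: [[-0.012, 1.0, -0.0], [1.0, 0.012, -0.0], [-0.0, -0.0, -1.0]]
ft_force: [-1.3, 1.7, -1.2]
grip_width: 0.0849
gripper_force: 1.2
time_s: 14.6
position: [0.5037, -0.0217, 0.0294]
tool_rot: [[-0.012, 1.0, 0.001], [1.0, 0.012, -0.001], [-0.001, 0.001, -1.0]]
ft_force: [0.3, -0.0, 0.4]
grip_width: 0.0853
gripper_force: 0.0
14.9 [ 0.5035 -0.0212  0.0294] [ 0.04  0.23 -0.25] [-0.    -0.01  -0.005]
```

```bash
python3 nudge.py '-0.002 0 0 0 0.085
-0.002 0 0 0 0.085
-0.002 0 0 0 0.085
-0.001 0 0 0 0.085' | sed -n 2,4p; for i in 1; do python3 nudge.py '-0.001 0 0 0 0.085
-0.001 0 0 0 0.085
-0.001 0 0 0 0.085
0 0 0 0 0.085'| sed -n 2,4p; done; python3 f.py
python3 - <<'E'
from rig import env
import cv2,numpy as np
s=env.get_image("side");c=env.get_image("scene")
np.savez("s7.npz",**s);np.savez("c7.npz",**c)
a=cv2.resize(s["pixels"][170:320,220:390],(680,600))[:,:,::-1]
b=cv2.resize(c["pixels"][140:260,240:410],(680,480))[:,:,::-1]
cv2.imwrite("pics/s7.png",cv2.resize(np.vstack([a,b]),(378,600)))
E
```

```text
position: [0.5033, -0.0282, 0.0293]
tool_rot: [[-0.012, 1.0, -0.0], [1.0, 0.012, 0.0], [0.0, -0.0, -1.0]]
ft_force: [-0.4, 1.7, 0.5]
position: [0.5034, -0.0312, 0.0293]
tool_rot: [[-0.012, 1.0, -0.0], [1.0, 0.012, 0.0], [0.0, -0.0, -1.0]]
ft_force: [-0.6, 1.5, -0.6]
16.0 [ 0.5034 -0.0312  0.0293] [-0.84  1.12  0.08] [0.271 0.083 0.094]
```

View pics/s7.png

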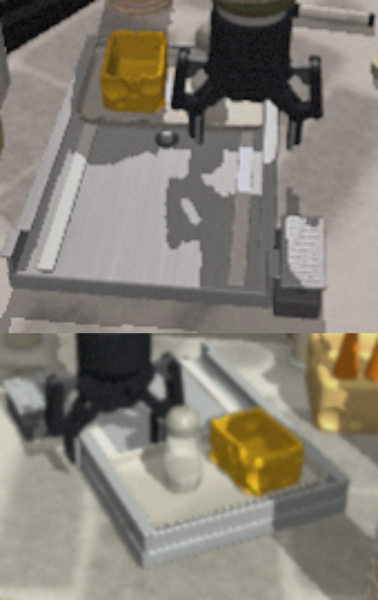

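The pin is up behind the tray (167,138) and the paddle has risen. I'll make sure the tray is hard against the end stop.

```bash
python3 nudge.py '-0.001 0 0 0 0.085
-0.001 0 0 0 0.085
0 0 0 0 0.085' | sed -n 2,4p; python3 f.py;  python3 nudge.py '-0.001 0 0 0 0.085
-0.001 0 0 0 0.085
0 0 0 0 0.085'| sed -n 2,4p; python3 f.py
```

```text
position: [0.5034, -0.0333, 0.0293]
tool_rot: [[-0.012, 1.0, -0.0], [1.0, 0.012, 0.0], [0.0, -0.0, -1.0]]
ft_force: [-0.7, 1.8, -0.3]
16.7 [ 0.5035 -0.0332  0.0293] [-0.85  1.29  0.45] [0.204 0.126 0.064]
position: [0.5034, -0.0345, 0.0293]
tool_rot: [[-0.012, 1.0, -0.0], [1.0, 0.012, 0.001], [0.001, -0.0, -1.0]]
ft_force: [-0.2, 7.7, 1.1]
17.3 [ 0.5035 -0.0345  0.0293] [0.41 7.04 0.4 ] [ 1.061 -0.098  0.327]
```

The force rose to 7 N, so the tray is home. Now I'll back off and rise.

```bash
python3 nudge.py '0.002 0 0 0 0.085
0.006 0 0 0 0.085
0.008 0 0 0 0.085
0 0 -0.01 0 0.085
0 0 -0.03 0 0.085
0 0 -0.04 0 0.085
0 0 -0.04 0 0.085
0 0 -0.04 0 0.085
0 0 -0.04 0 0.085
0 0 0 0 0.085'; python3 nudge.py '0 0 -0.04 0 0.085
0 0 -0.03 0 0.085
-0.03 0 0 0 0.085
-0.03 0 0 0 0.085
0 0 0 0 0.085
0 0 0 0 0.085'
python3 - <<'E'
from rig import env
import cv2,numpy as np
s=env.get_image("side");w=env.get_image("wrist");np.savez("w8.npz",**w)
a=cv2.resize(s["pixels"][160:320,210:390],(675,600))[:,:,::-1]
b=cv2.resize(w["pixels"],(960,600))[:,200:800,::-1]
cv2.imwrite("pics/s8.png",cv2.resize(np.hstack([a,b]),(800,376)))
E
```

```text
time_s: 18.3
position: [0.5049, -0.0195, 0.2352]
tool_rot: [[-0.012, 1.0, 0.011], [1.0, 0.012, -0.003], [-0.003, 0.01, -1.0]]
ft_force: [1.0, -0.2, -0.2]
grip_width: 0.0847
gripper_force: 0.0
time_s: 18.9
position: [0.5037, -0.0792, 0.2991]
tool_rot: [[-0.011, 1.0, -0.001], [1.0, 0.011, 0.0], [0.0, -0.001, -1.0]]
ft_force: [-0.5, -0.1, -0.4]
grip_width: 0.0849
gripper_force: 0.0
```

View pics/s8.png

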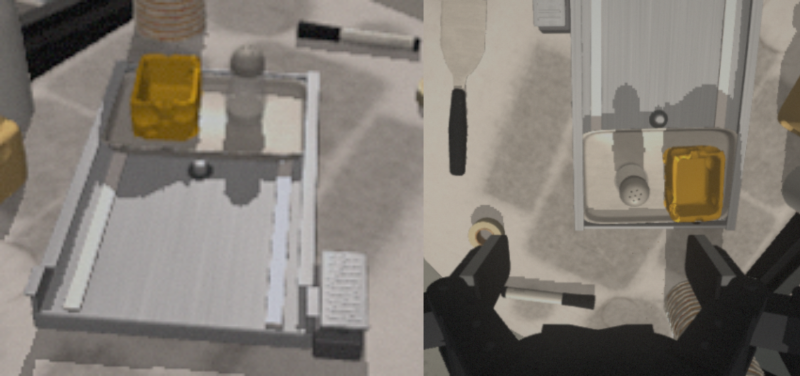

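The tray sits square against the end stop with its rear rim at about v=130. The pin is up behind it at (658,119), the dish and shaker are upright, the bystanders are untouched and the arm is clear.

```bash
python3 -c "
from rig import env
print(env.close_job())"
```

```text
the job is handed in; nothing more can be done
None
```

The tray is fully home against the right bay's end stop (7 N contact), the pin is up behind it, the dish and shaker are upright, nothing else was disturbed, and the job is handed in at about 19 s; no verdict was returned.

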